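# Switch off the slow cooker and hold its lid up

## Robot

A 6-joint arm with a two-finger parallel gripper is mounted at the origin on the work surface. World frame = base frame: x ahead of the robot, y to its left, z up, the work surface at z = 0. Lengths are in mm, angles in degrees, forces in N, time in s.
With the tool pointing down it reaches from about 325 to 850 mm from the base axis. Payload 15.5 kg.
Tool frame: the origin (TCP) lies between the finger pads, 19 mm behind the fingertips; this is the grasp point; z points along the fingers, y is the line along which they close (so a half turn about z gives the same grasp; the last joint's range is limited). The gripper opens to 91 mm and grips with 3 to 60 N. Pads are 32 mm wide; open, the fingers measure 118 mm over their backs; the gripper's body (76 mm by 178 mm) begins 60 mm behind the grasp point.
Start: joints at [-71.935, 28.281, 77.091, -0, 74.628, -5.472], TCP at [249.591, -573.002, 232.715] pointing down, gripper open.
Joint ranges: [-166.48, 166.48], [-47.26, 123.95], [12.59, 153.08], [-70.14, 250.14], [6.76, 159.57], [-176.63, 176.63]. Speed limits (degrees/s): [108.29, 108.29, 147.25, 172.46, 172.46, 172.46].

## Interface

Orientations are given as a 3x3 rotation matrix whose columns are the frame's x, y, z axes.
In Python, from workcell import r, cam, sign_off gives the robot as it stands (r), with the cameras (cam) and the job as plain functions.
- The arm moves only by the shell command python3 nudge.py, which reads ROWS from standard input. ROWS is a JSON list of rows, 1 to 5 of them, each an object with the fields d (a list: dx, dy, dz in a scale on which 1.0 is 75 cm), turn (a turn about the tool's z in shares of 2 rad (1.0 is 2 rad)), jaw (the opening from 0.0 (shut) to 1.0 (fully open)); a field left out counts as zero (the opening has to be given); each row is the pose to reach, as a shift and turn from the pose commanded when the command began, along the tool's axes at that moment; what a row does not reach only later rows make up. A row lasts 1/8 s, in which the tool goes at most 62.5 mm and 10.7 degrees, less where a joint would pass 70% of its speed; a pose out of reach is approached as far as the arm can. The fingers move at their own pace and stop on an object; the grip force is fixed at half the most. Time passes only in rows, so rows that do not move let the fingers close. It prints the time, the measured TCP pose, the force, the opening and the grip force at its end. A shift or turn number past 1, either way, is cut back to 1. Input that does not fit is refused with a message, and nothing moves.
- r.sense(): the state, without advancing time (a new reading comes with each control period).
- cam.get_image(name): name is "side" or "top"; returns a dict with "pixels" (384x512x3 uint8, red, green, blue), "fx", "fy", "cx", "cy" (pixels), "dist" ([k1, k2, p1, p2, k3] as OpenCV has them; the pictures are not rectified), "rvec" (rotation vector, rad) and "tvec" (3), from world to camera coordinates, as OpenCV has them. Camera axes: x right, y down, z forward; pixel columns grow to the right and rows downward; lengths in mm; the calibration is good to about 2 mm. A picture is of the moment at which its call begins. There is no depth.
- sign_off(): hands the job in; it is judged then, once.
The state is a dict: "time": time; "joint_positions": joint angles; "joint_vel": joint speeds; "tau": joint torques, N m; "tcp_pos": TCP position; "tool_rot": TCP orientation; "ft_force": force on the tool from outside, world axes, zero at the start; "moment": the same for the moment, N m; "gripper_width": opening from 0.0 (shut) to 1.0 (fully open); "finger_force": force on a finger pad.
Only numpy, scipy, OpenCV 4.12 (cv2) and the standard library are available. Lean on these libraries where they do the work, as an engineer would, in place of code of your own. Each camera call takes 0.05 s, during which the arm holds its last target. There are 200 camera calls.

## Task

Supper is ready: with the lid still on, turn the slow cooker's knob counter-clockwise all the way to off (white mark at the red dot). Then take the glass lid by its handle, keep it level, raise it straight up so that it hangs about 10 cm clear of the pot's rim, centred over the pot, and hold it there still for a few seconds. Finish while still holding the lid up steady and level - do not put it down or let go - and leave the canister, bowl, tub and measuring spoons where they are.

Things in the scene. Friction and masses are not known exactly. Their poses are not given: they have to be found in the camera images.
- cooker: Fixed slow cooker: red round pot 240 mm wide, brown rim (236 mm outside, 204 inside) 145 mm above the counter. Origin on the pot's axis at counter height, z up. An aluminium control pod 100 mm wide, 60 mm high, sticks out towards its own -x to 240 mm from the axis; the knob stands on it 190 mm from the axis. Black side grips at +y and -y reach 141 mm out, 105 mm high.
- knob (a joint): Black knob on the pod, vertical axis, rad. 0 = off, a stop: the white mark on the knob points to the pod's red dot, towards the cooker's -x. Grows clockwise seen from above, to 2.4, so turn counter-clockwise by this value to reach off. Starts between 0.7 and 1.4; stays where left, light friction (0.03 N m).
- knob_grip (a point): Point on the knob's axis, 97 mm above the counter, good for the TCP; it turns with the knob. The grip is an upright bar 42 mm long along this point's x, 14 mm wide along its y; its top is 7 mm above this point, and the 44 mm disc it stands on has its top 23 mm below. The white mark is at the bar's -x end.
- lid: Loose clear glass lid, 226 mm wide, 0.35 to 0.6 kg, balanced, level on the rim. Origin on its axis in the plane that rests on the rim; z up. A 6 mm deep, 186 mm wide plug below sits loosely inside the rim. The glass domes to 30 mm above the origin. Black bar handle centred on top: 92 mm along the lid's x, 16 mm wide along y, from 43 to 63 mm above the origin, on posts 72 mm apart.
- canister: Bystander: white plastic flip-top sugar canister with yellow lid, 104 mm diameter, 166 mm tall, loose; origin under its centre.
- bowl: Bystander: brown glazed ceramic bowl, 140 mm diameter, 60 mm tall, loose; origin under its centre.
- tub: Bystander: closed clear plastic storage tub with a see-through blue lid, 140 x 200 x 87 mm (x, y, z), loose; origin under its centre.
- spoons: Bystander: four aluminium measuring spoons fanned out flat on a 38 mm ring, reaching about 150 mm from the ring towards its +x, 10 mm tall, loose; origin under the ring's centre.

How it is judged (in metres and radians):
On the way, in this order (a step that is already met when the one before it is completed fails the run):
1. the knob is turned to off while the lid still lies on the pot (value of joint knob below 0.12 rad and z of lid in the frame of cooker below 0.155 m), for 0.2 s.
2. the lid hangs clear of the rim, level, centred and still, in the gripper, for 1.5 s (z of lid in the frame of cooker between 0.205 and 0.295 m and horizontal distance between lid and cooker below 0.04 m and angle between lid's own z axis and vertical below 0.12 rad and linear speed of lid below 0.03 m/s and angular speed of lid below 0.2 rad/s and contact force between lid and the fingers above 1 N), for 1.5 s.
At the end, for the whole second after the job is handed in: The knob is at off (within 0.12 rad of its stop) and the gripper alone holds the lid: its underside 60 to 150 mm above the rim, its axis within 40 mm of the pot's axis, tilted less than 0.12 rad (7 degrees), slower than 30 mm/s and 0.2 rad/s, not touching the cooker (all of step 2 and value of joint knob below 0.12 rad and contact force between lid and cooker below 0.05 N); the arm keeps its last pose, push and grip.
It fails at once if the lid is lifted while the cooker is still on (z of lid in the frame of cooker above 0.165 m and value of joint knob above 0.2 rad).
It fails at once if the lid is tipped by more than 0.3 rad (angle between lid's own z axis and vertical above 0.3 rad).
It fails at once if the lid is carried off sideways, more than 70 mm from the pot's axis (horizontal distance between lid and cooker above 0.07 m).
It fails at once if a bystander is moved by more than 30 mm (distance of any of canister, bowl, tub, spoons from where it was at the start of the episode above 0.03 m).
It also fails if it takes over 56 s, if anything falls off the work surface, if the arm or the gripper's body presses on something with over 40 N, if the wrist force passes 120 N, or if a joint passes its speed limit or range.

## Working session

There is one attempt and no reset: what is moved stays moved. The work goes in short steps, Python scripts to look and compute and a shell command to move; the robot and the scene stay as the last step left them, time stands still between calls to the robot, and variables do not carry over. Pictures are saved under pics/ and viewed, at most 10 in all, crops included, and the job is handed in when it is done.

```bash
ls; mkdir -p pics
python3 - <<'E'
from workcell import r, cam, sign_off
import cv2,pickle
d={}
for n in("side","top"):
    i=cam.get_image(n);d[n]=i;cv2.imwrite(f"pics/{n}0.png",cv2.cvtColor(i["pixels"],cv2.COLOR_RGB2BGR))
pickle.dump(d,open("im0.pkl","wb"))
s=r.sense();print(s["time"],s["tcp_pos"],s["tool_rot"],s["ft_force"])
for n in d: print(n,{k:v for k,v in d[n].items() if k!="pixels"})
E
```

```text
nudge.py
pics
workcell.py
0.1 [ 249.48806453 -572.68951698  232.20561185] [[ 9.16797080e-01  3.99353227e-01 -3.39266520e-04]
 [ 3.99353360e-01 -9.16796531e-01  1.00751175e-03]
 [ 9.13147016e-05 -1.05917106e-03 -9.99999435e-01]] [ 0.06193104  0.41637707 -0.12450908]
side {'fx': 410.494935758722, 'fy': 410.494935758722, 'cx': 247.14703441647117, 'cy': 189.3690750534858, 'dist': array([-0.1368006,  0.       ,  0.       ,  0.       ,  0.       ]), 'rvec': array([ 0.85761187, -2.45482231,  1.17748215]), 'tvec': array([ 493.31832228,  298.46948097, 1070.97801609])}
top {'fx': 417.4008717624485, 'fy': 417.4008717624485, 'cx': 248.0992353623217, 'cy': 188.39443943735532, 'dist': array([-0.14316035,  0.        ,  0.        ,  0.        ,  0.        ]), 'rvec': array([ 2.16846373, -2.10993855,  0.16208679]), 'tvec': array([  19.90705904,  613.41366192, 1397.58944865])}
```

View pics/top0.png

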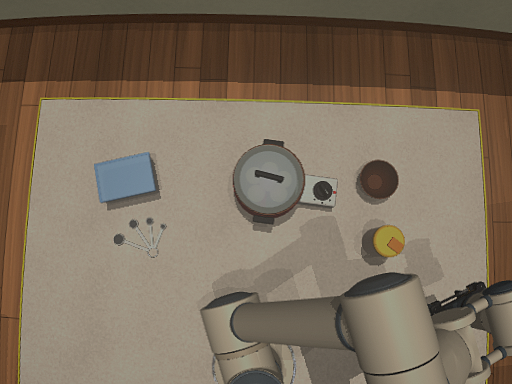

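View pics/side0.png

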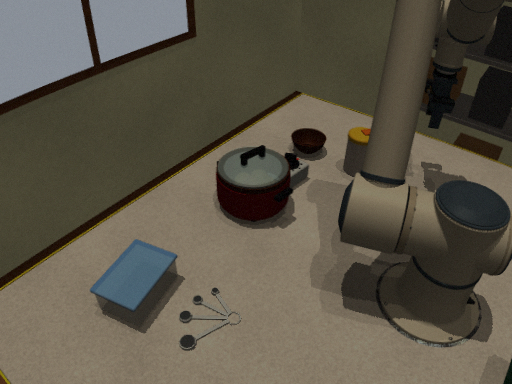

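The top view shows the lid handle at about (269,176), the knob at (323,190), the bowl at (378,179) and the canister at (388,241). In the side view the handle is at about (254,156) and the knob at (292,160). I'll enlarge both next.

Run:
```python
import cv2
a=cv2.imread("pics/top0.png")[130:230,225:345];b=cv2.imread("pics/side0.png")[135:225,205:325]
f=lambda x:cv2.resize(x,None,fx=6,fy=6,interpolation=cv2.INTER_CUBIC)
cv2.imwrite("pics/topc.png",f(a));cv2.imwrite("pics/sidec.png",f(b))
```

```text
(no output)
```

View pics/topc.png

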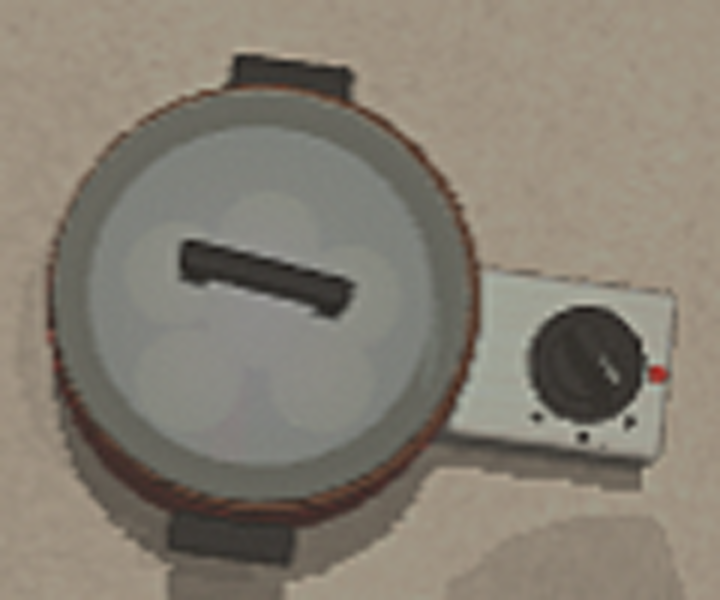

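View pics/sidec.png

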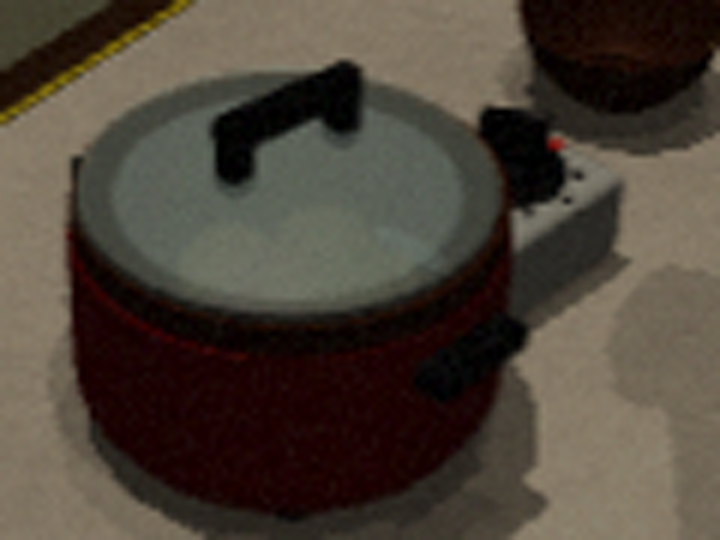

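The crops show the handle bar from (182,262) to (355,297) in the top crop. The knob disc is centred at about (587,364), its white mark runs from (600,357) to (617,382), and the red dot is at (657,374). In the side crop the bar runs from (215,125) to (360,70), the knob is at (522,150) and the dot at (556,144).

```bash
cat > h.py <<'E'
import cv2,numpy as np
def ray(i,p):
    K=np.array([[i["fx"],0,i["cx"]],[0,i["fy"],i["cy"]],[0,0,1]])
    R=cv2.Rodrigues(i["rvec"])[0];n=cv2.undistortPoints(np.array([[p]],float),K,i["dist"])[0,0]
    return -R.T@i["tvec"],R.T@np.array([n[0],n[1],1.])
def plane(i,p,z):
    c,d=ray(i,p);return c+d*(z-c[2])/d[2]
def tri(i,p,j,q):
    a,u=ray(i,p);b,v=ray(j,q)
    s,t=np.linalg.lstsq(np.c_[u,-v],b-a,rcond=None)[0]
    return (a+s*u+b+t*v)/2,np.linalg.norm(a+s*u-b-t*v)
def blobs(i,box,f):
    x0,y0,x1,y1=box;m=f(i["pixels"][y0:y1,x0:x1].astype(int)).astype(np.uint8)
    n,l,s,c=cv2.connectedComponentsWithStats(m)
    return [(c[k]+[x0,y0],s[k,4],np.argwhere(l==k)[:,::-1]+[x0,y0]) for k in range(1,n) if s[k,4]>2]
E
python3 - <<'E'
from h import *;import pickle
np.set_printoptions(precision=1,suppress=True)
d=pickle.load(open("im0.pkl","rb"));T,S=d["top"],d["side"]
dark=lambda p:p.max(2)<75
red=lambda p:(p[...,0]>110)&(p[...,1]<80)
white=lambda p:p.min(2)>95
for nm,i,box,f in(("hT",T,(250,160,290,190),dark),("hS",S,(238,143,268,168),lambda p:p.max(2)<45),("kT",T,(311,178,335,203),lambda p:p.max(2)<85),("dotT",T,(325,180,342,200),red),("dotS",S,(293,150,303,165),red),("glass",T,(233,140,305,217),lambda p:(p[...,0]-p[...,2]<8)&(p.max(2)>85))):
    for c,a,pts in blobs(i,box,f):
        if a>3:
            r=cv2.minAreaRect(pts.astype(np.float32)); print(nm,c,a,np.array(r[0]),np.array(r[1]),round(r[2],1))
            if nm=="glass" and a>1000:
                h=cv2.convexHull(pts.astype(np.int32));print(" ell",cv2.fitEllipse(h),plane(T,cv2.fitEllipse(h)[0],148))
t=lambda x,y:np.array([225+(x-2.5)/6,130+(y-2.5)/6]); s=lambda x,y:np.array([205+(x-2.5)/6,135+(y-2.5)/6])
for nm,a,b in(("dot",(657,374),(556,144)),("hL",(182,260),(216,130)),("hR",(353,298),(356,72)),("podFarCorner",(672,292),(0,0)),("podnear",(658,462),(622,182))):
    print(nm,*tri(T,t(*a),S,s(*b)),"z60",plane(T,t(*a),60),"z208",plane(T,t(*a),208))
print("disc",plane(T,t(587,364),74),"mark",plane(T,t(600,357),104),plane(T,t(617,382),104))
for x in((182,240),(355,283),(345,320),(182,282),(478,290),(50,290),(265,85)):print(x,plane(T,t(*x),208),plane(T,t(*x),145))
E
```

```text
hT [268.3 175.6] 167 [268.5 176. ] [28.6  6.5] 14.0
hS [252.2 154. ] 238 [252.4 154.9] [11.5 28.4] 65.8
kT [322.3 190.2] 283 [322.5 190. ] [19. 18.] -0.0
dotT [334. 192.] 7 [334. 192.] [2.8 1.4] 45.0
dotS [297.5 158.5] 4 [297.5 158.5] [1. 1.] 90.0
glass [269. 146.] 5 [269. 146.] [4. 0.] 180.0
glass [275.5 146.5] 4 [275.5 146.5] [3.1 0.4] 26.6
glass [269.  178.9] 2278 [269.4 179.3] [61.  56.5] 11.3
 ell ((270.0149230957031, 179.32223510742188), (56.486724853515625, 63.80842590332031), 105.08146667480469) [628.6 -33.8 148. ]
glass [238.9 162. ] 7 [238.9 161.9] [0.7 7.2] 31.0
glass [300.3 183. ] 6 [300.5 183. ] [4. 1.] 90.0
glass [303.  194.1] 7 [303. 194.] [2. 2.] 90.0
glass [287.4 206.1] 7 [287.5 206. ] [0.7 6.4] 45.0
dot [ 606.  -260.3   60.1] 1.1169263807583596 z60 [ 606.5 -260.1   60. ] z208 [ 583.9 -229.9  208. ]
hL [639.5  17.2 202.6] 4.331591396003804 z60 [665.4  14.6  60. ] z208 [636.6  16.  208. ]
hR [620.8 -73.  199.9] 0.32208961884330534 z60 [645.9 -84.2  60. ] z208 [619.2 -72.4 208. ]
podFarCorner [ 732.7 -134.2  188.7] 296.8845469292312 z60 [ 654.6 -269.1   60. ] z208 [ 627.  -237.9  208. ]
podnear [ 557.3 -261.6   52.6] 1.8277756928924003 z60 [ 555.6 -260.5   60. ] z208 [ 538.3 -230.3  208. ]
disc [ 609. -217.   74.] mark [ 608.5 -219.1  104. ] [ 594.7 -228.6  104. ]
(182, 240) [647.1  16.3 208. ] [659.9  15.7 145. ]
(355, 283) [627.  -73.3 208. ] [638.8 -78.4 145. ]
(345, 320) [607.6 -68.4 208. ] [618.4 -73.3 145. ]
(182, 282) [625.1  15.8 208. ] [636.8  15.1 145. ]
(478, 290) [ 625.2 -136.9  208. ] [ 636.8 -145.2  145. ]
(50, 290) [619.1  83.5 208. ] [630.5  86.2 145. ]
(265, 85) [730.8 -25.  208. ] [747.8 -27.6 145. ]
```

Run:
```python
from h import *;import pickle
np.set_printoptions(precision=1,suppress=True)
d=pickle.load(open("im0.pkl","rb"));T,S=d["top"],d["side"]
t=lambda x,y:np.array([225+(x-2.5)/6,130+(y-2.5)/6]); s=lambda x,y:np.array([205+(x-2.5)/6,135+(y-2.5)/6])
print(tri(T,t(617,382),S,s(549,125)))
px=T["pixels"].max(2).astype(int);print(px[180:200,312:334])
P=lambda i,X:cv2.projectPoints(np.array([X],float),i["rvec"],i["tvec"],np.array([[i["fx"],0,i["cx"]],[0,i["fy"],i["cy"]],[0,0,1]]),i["dist"])[0][0,0]
for a in(-140,-145,-150,-155):
    e=np.radians(a);b=np.array([np.cos(e),np.sin(e),0])*21
    for q in(1,-1):
        X=np.array([610,-219,104])+q*b;print(a,q,"topcrop",(P(T,X)-[225,130])*6+2.5,"sidecrop",(P(S,X)-[205,135])*6+2.5)
```

```text
(array([ 595.3, -230.9,   94. ]), np.float64(1.986563768192096))
[[161 162 163 162 161 163 166 166 167 171 171 171 169 167 165 165 162 159
  160 161 161 161]
 [162 160 162 163 166 167 173 123  70  46  45  42  61  85 117 162 165 161
  160 159 159 160]
 [158 161 162 164 171 107  49  50  57  57  59  59  56  52  48  83 161 167
  162 161 160 159]
 [161 162 166 143  79  47  57  61  60  56  56  57  61  60  58  53  61 161
  167 162 159 159]
 [161 166 142  83  51  59  60  59  56  61  62  59  57  59  59  59  53  59
  163 166 162 159]
 [165 170 113  56  58  62  57  52  54  62  63  59  56  60  62  61  58  52
   85 161 165 160]
 [172 124  65  57  62  58  56  52  52  57  64  61  60  56  60  61  59  59
   50  80 163 162]
 [172 113  51  58  59  55  61  53  52  53  60  62  61  57  62  62  57  61
   55  40 167 163]
 [145  86  49  62  58  62  63  54  52  51  55  61  64  62  57  57  60  61
   58  48 167 167]
 [139  84  55  62  55  61  64  58  53  52  52  60  59  84  62  51  59  55
   58  49  83 165]
 [141  86  58  62  56  61  64  62  52  51  53  51  62  98  74  55  57  60
   60  53  92 166]
 [149  89  5
[... 545 characters left out ...]

 [160 165 173 120  60  53  58  61  63  62  63  58  53  56  53  58  52  80
  168 167 160 160]
 [162 160 137 160 123  63  52  57  58  60  62  59  55  56  51  58  86 163
  167 164 160 160]
 [164 115  48 111 165 128  83  79  64  56  58  53  61  65  76 101 171 104
  115 163 163 162]]
-140 1 topcrop [624.  383.5] sidecrop [552.  110.3]
-140 -1 topcrop [575.9 325.1] sidecrop [480.5 111.2]
-145 1 topcrop [621.4 385.4] sidecrop [552.2 112. ]
-145 -1 topcrop [578.5 323.2] sidecrop [480.3 109.4]
-150 1 topcrop [618.6 387.1] sidecrop [552.2 113.8]
-150 -1 topcrop [581.2 321.6] sidecrop [480.4 107.7]
-155 1 topcrop [615.7 388.6] sidecrop [551.9 115.5]
-155 -1 topcrop [584.1 320.2] sidecrop [480.8 106. ]
```

Run:
```python
import cv2,numpy as np
a=cv2.imread("pics/top0.png")[176:206,308:340];b=cv2.imread("pics/side0.png")[145:175,278:310]
f=lambda x:cv2.resize(cv2.convertScaleAbs(x,alpha=1.8,beta=10),None,fx=12,fy=12,interpolation=cv2.INTER_CUBIC)
cv2.imwrite("pics/knob.png",np.hstack([f(a),f(b)]))
```

```text
(no output)
```

View pics/knob.png

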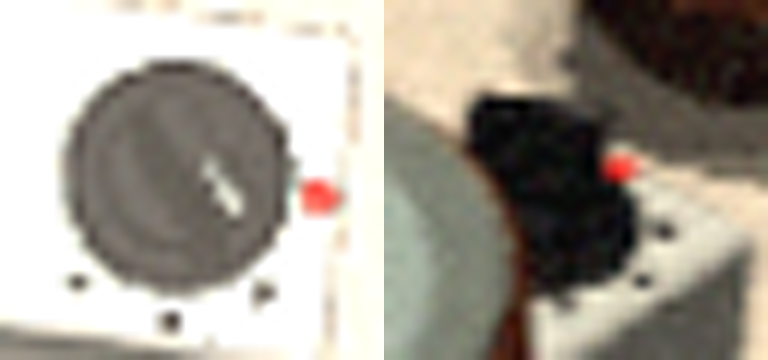

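The mark points about −147.5° in world, so the knob needs to turn about 51° counter-clockwise. The side view puts the bar top at z≈104, which agrees with the text. I'm moving above the knob.

Careful with the scale: shifts go in shares of 75 cm and turns go in shares of 2 rad. That gives: 270 mm / 750 = 0.36, 215 mm / 750 = 0.2867, -9 degrees / 114.5916 = -0.0785.

```bash
echo '[{"d": [0.0667,-0.0253,0],"turn": -0.0175,"jaw": 0.6},{"d": [0.14,-0.0533,0],"turn": -0.0349,"jaw": 0.6},{"d": [0.2133,-0.0813,0],"turn": -0.0524,"jaw": 0.6},{"d": [0.2867,-0.1093,0],"turn": -0.0698,"jaw": 0.6},{"d": [0.36,-0.1373,0],"turn": -0.0785,"jaw": 0.6}]' | python3 nudge.py; python3 -c "
from workcell import r, cam, sign_off
s=r.sense();print(s['tool_rot'])"
```

```text
time: 0.72
tcp_pos: [457.1, -369.2, 232.6]
tool_rot: [[0.843, 0.538, -0.0], [0.538, -0.843, 0.0], [-0.0, -0.0, -1.0]]
ft_force: [0.3, -0.5, -1.0]
gripper_width: 0.6
finger_force: 0.0
[[ 8.42678562e-01  5.38416948e-01 -1.76195970e-04]
 [ 5.38416974e-01 -8.42678543e-01  1.86960644e-04]
 [-4.78137839e-05 -2.52414627e-04 -9.99999967e-01]]
```

To row units: 211.5 mm / 750 = 0.282, 211 mm / 750 = 0.2813.

```bash
echo '[{"d": [0.0733,-0.0147,0],"jaw": 0.6},{"d": [0.1467,-0.0307,0],"jaw": 0.6},{"d": [0.22,-0.0467,0],"jaw": 0.6},{"d": [0.2813,-0.06,0],"jaw": 0.6},{"d": [0.282,-0.06,0.0533],"jaw": 0.6}]' | python3 nudge.py; echo '[{"d": [0,0,0.0533],"jaw": 0.6},{"d": [0,0,0.08],"jaw": 0.6},{"d": [0,0,0.08],"jaw": 0.6},{"d": [0,0,0.08],"jaw": 0.6}]' | python3 nudge.py
python3 - <<'E'
from workcell import r, cam, sign_off
import cv2,numpy as np
a=cam.get_image("top")["pixels"][150:240,270:370];b=cam.get_image("side")["pixels"][100:190,240:340]
cv2.imwrite("pics/above.png",cv2.resize(cv2.cvtColor(np.hstack([a,b]),4),None,fx=4,fy=4,interpolation=cv2.INTER_CUBIC))
E
```

```text
time: 1.35
tcp_pos: [613.7, -217.1, 194.3]
tool_rot: [[0.841, 0.541, 0.005], [0.541, -0.841, -0.002], [0.003, 0.004, -1.0]]
ft_force: [-0.1, -1.2, -1.1]
gripper_width: 0.6
finger_force: 0.0
time: 1.85
tcp_pos: [610.5, -219.3, 133.6]
tool_rot: [[0.843, 0.538, 0.001], [0.538, -0.843, -0.0], [0.001, 0.001, -1.0]]
ft_force: [-0.2, 0.1, 0.5]
gripper_width: 0.601
finger_force: 0.0
```

View pics/above.png

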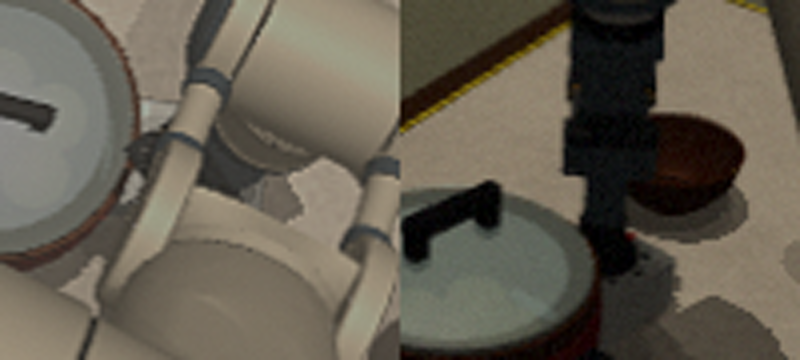

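The side view shows the fingers directly over the knob at about (615,215) in the picture, with the gripper body clear of the lid. The top view is blocked by the arm. I'll descend and close.

To row units: 33 mm / 750 = 0.044, 15 mm / 750 = 0.02.

```bash
echo '[{"d": [0,0,0.02],"jaw": 0.6},{"d": [0,0,0.044],"jaw": 0.6},{"d": [0,0,0.044],"jaw": 0.6}]' | python3 nudge.py; echo '[{"jaw": 0},{"jaw": 0},{"jaw": 0},{"jaw": 0},{"jaw": 0}]' | python3 nudge.py
```

```text
time: 2.33
tcp_pos: [608.9, -218.5, 97.6]
tool_rot: [[0.843, 0.538, -0.003], [0.538, -0.843, 0.001], [-0.002, -0.003, -1.0]]
ft_force: [-0.6, -0.2, -0.3]
gripper_width: 0.6
finger_force: 0.0
time: 2.95
tcp_pos: [610.4, -219.3, 99.9]
tool_rot: [[0.843, 0.538, 0.001], [0.538, -0.843, -0.001], [0.0, 0.001, -1.0]]
ft_force: [1.4, -2.0, 0.5]
gripper_width: 0.154
finger_force: 30.0
```

It's gripped at 14 mm, which is the bar width, with small forces. Turning counter-clockwise.

To row units: -45 degrees / 114.5916 = -0.3927.

```bash
echo '[{"turn": -0.0785,"jaw": 0},{"turn": -0.1571,"jaw": 0},{"turn": -0.2356,"jaw": 0},{"turn": -0.3142,"jaw": 0},{"turn": -0.3927,"jaw": 0}]' | python3 nudge.py; echo '[{"turn": -0.0262,"jaw": 0},{"turn": -0.0524,"jaw": 0},{"turn": -0.0524,"jaw": 0}]' | python3 nudge.py;python3 -c "
from workcell import r, cam, sign_off
s=r.sense();print(s['moment'],s['tau'],s['joint_positions'])"
```

```text
time: 3.58
tcp_pos: [610.1, -219.1, 100.0]
tool_rot: [[0.211, 0.978, 0.0], [0.978, -0.211, -0.0], [-0.0, 0.0, -1.0]]
ft_force: [-0.6, -0.8, 2.1]
gripper_width: 0.149
finger_force: 30.0
time: 3.95
tcp_pos: [610.1, -219.1, 99.9]
tool_rot: [[0.113, 0.994, 0.0], [0.994, -0.113, -0.0], [-0.0, 0.0, -1.0]]
ft_force: [-1.6, 0.2, 4.6]
gripper_width: 0.149
finger_force: 30.0
[-0.10913871  0.24874091  0.00737615] [  0.57110868 -93.39959621 -30.65193415   0.42222681  -0.34666635
  -0.95427085] [-2.50305993e+01  3.81850934e+01  8.13143927e+01 -5.92952299e-03
  6.04963790e+01 -1.85472411e+01]
```

To row units: -2 degrees / 114.5916 = -0.0175.

```bash
for i in 1 2; do echo '[{"turn": -0.0175,"jaw": 0},{"turn": -0.0175,"jaw": 0}]' | python3 nudge.py | grep -E 'rot|wid'; python3 -c "
from workcell import r, cam, sign_off
s=r.sense();print(s['moment'],s['tau'][5],s['joint_positions'][5])"; done
```

```text
tool_rot: [[0.078, 0.997, 0.0], [0.997, -0.078, 0.0], [0.0, 0.0, -1.0]]
gripper_width: 0.16
[-0.19245684  0.33951594 -1.07243881] -1.562005877494812 -20.58000203471347
tool_rot: [[0.043, 0.999, 0.0], [0.999, -0.043, 0.0], [0.0, 0.0, -1.0]]
gripper_width: 0.168
[ 0.10914923  0.25286481 -1.17476734] -1.6611453518271446 -22.580129142985477
```

The wrist moment rose to −1.1 N m at about 85°, so the knob is on its stop. Opening and raising.

To row units: -160 mm / 750 = -0.2133, -120 mm / 750 = -0.16.

```bash
echo '[{"jaw": 0.6},{"jaw": 0.6},{"jaw": 0.6}]' | python3 nudge.py|grep -E 'force|wid'; echo '[{"d": [0,0,-0.04],"jaw": 0.6},{"d": [0,0,-0.0933],"jaw": 0.6},{"d": [0,0,-0.16],"jaw": 0.6},{"d": [0,0,-0.2133],"jaw": 0.6},{"d": [0,0,-0.2133],"jaw": 0.6}]' | python3 nudge.py
python3 - <<'E'
from workcell import r, cam, sign_off
import cv2,numpy as np
a=cam.get_image("top")["pixels"][130:230,225:345];b=cam.get_image("side")["pixels"][125:225,205:325]
cv2.imwrite("pics/after.png",cv2.resize(cv2.cvtColor(np.hstack([a,b]),4),None,fx=3.33,fy=3.33,interpolation=cv2.INTER_CUBIC))
E
```

```text
ft_force: [-0.3, -0.9, -0.2]
gripper_width: 0.465
finger_force: 0.0
time: 5.45
tcp_pos: [611.4, -219.6, 263.1]
tool_rot: [[0.043, 0.999, 0.005], [0.999, -0.043, -0.002], [-0.002, 0.005, -1.0]]
ft_force: [1.0, -0.4, -0.2]
gripper_width: 0.602
finger_force: 0.0
```

View pics/after.png

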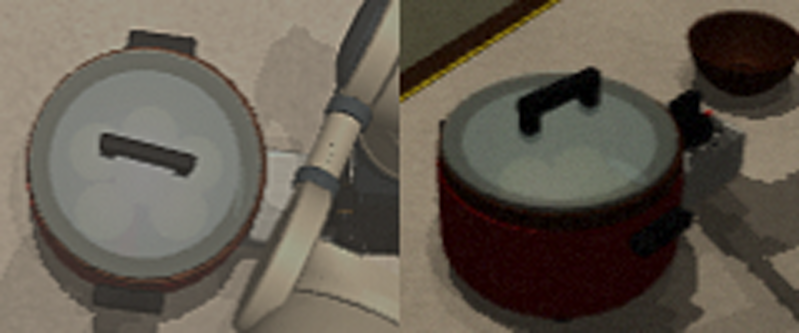

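The lid is unmoved. In the side view the knob bar now points at the red dot, about (700,110) in the picture. Going over the handle.

To row units: 191.5 mm / 750 = 0.2553, 110 mm / 750 = 0.1467, 9 degrees / 114.5916 = 0.0785.

```bash
echo '[{"d": [0.0733,0.004,0],"turn": 0.0262,"jaw": 0.6},{"d": [0.1467,0.008,0],"turn": 0.0524,"jaw": 0.6},{"d": [0.22,0.012,0],"turn": 0.0785,"jaw": 0.6},{"d": [0.2553,0.0137,0],"turn": 0.0785,"jaw": 0.6},{"d": [0.2553,0.0137,0],"turn": 0.0785,"jaw": 0.6}]' | python3 nudge.py; echo '[{"d": [0,0,0.02],"jaw": 0.6},{"d": [0,0,0.04],"jaw": 0.6},{"d": [0,0,0.04],"jaw": 0.6}]' | python3 nudge.py
python3 - <<'E'
from workcell import r, cam, sign_off
import cv2,numpy as np
a=cam.get_image("top")["pixels"][130:230,225:345];b=cam.get_image("side")["pixels"][85:185,195:315]
cv2.imwrite("pics/lid.png",cv2.resize(cv2.cvtColor(np.hstack([a,b]),4),None,fx=3.33,fy=3.33,interpolation=cv2.INTER_CUBIC))
E
```

```text
time: 6.18
tcp_pos: [628.0, -26.2, 258.1]
tool_rot: [[0.196, 0.981, -0.003], [0.981, -0.196, 0.001], [0.0, -0.003, -1.0]]
ft_force: [-1.6, -0.7, 0.2]
gripper_width: 0.596
finger_force: 0.0
time: 6.55
tcp_pos: [627.6, -28.9, 227.6]
tool_rot: [[0.2, 0.98, -0.003], [0.98, -0.2, 0.0], [-0.0, -0.004, -1.0]]
ft_force: [-0.7, -0.7, 0.4]
gripper_width: 0.601
finger_force: 0.0
```

View pics/lid.png

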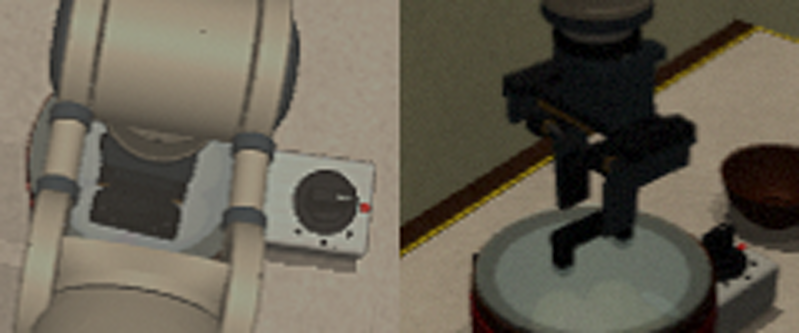

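The top view shows the white mark towards the red dot, and the side view shows the fingers straddling the handle bar. I'll check the mark angle numerically before lifting.

Run:
```python
from h import *;from workcell import r, cam, sign_off
np.set_printoptions(precision=1,suppress=True)
T=cam.get_image("top");px=T["pixels"].max(2).astype(int);print(px[186:194,320:334])
w=np.clip(px[186:194,322:331]-66,0,None);ys,xs=np.nonzero(w);ww=w[ys,xs]
print(xs+322,ys+186,ww)
c=np.array([(xs*ww).sum(),(ys*ww).sum()])/ww.sum()+[322,186];p=plane(T,c,104);print(c,p)
dot=blobs(T,(325,180,342,200),lambda p:(p[...,0]>110)&(p[...,1]<80))[0][0];print(plane(T,dot,60))
for q in((610.2,-219.1),(609.5,-218)):print(np.degrees(np.arctan2(p[1]-q[1],p[0]-q[0])))
```

```text
[[ 55  57  57  56  59  60  60  58  58  55  48  78 162 159]
 [ 63  62  62  58  56  56  56  50  50  55  54  40 164 161]
 [ 62  61  62  60  62  56  80  72  62  61  54  48 162 163]
 [ 64  62  63  61  61  58 104 144 120 112  80  50  81 163]
 [ 51  49  52  53  57  55  53  54  55  57  51  51  91 162]
 [ 52  51  52  52  50  48  52  51  49  49  53  49  96 121]
 [ 54  52  52  54  53  52  51  52  51  56  56  52 133 134]
 [ 56  56  55  53  56  56  57  55  54  60  56  48 136 126]]
[326 327 326 327 328 329 330] [188 188 189 189 189 189 189] [14  6 38 78 54 46 14]
[327.5 188.9] [ 609.3 -229.   104. ]
[ 606.2 -259.8   60. ]
-95.16988282153513
-91.0338220309928
```

The mark is at about −95° and off is −96°, so the knob is off. Descending and grasping the handle.

To row units: 30 mm / 750 = 0.04, 24 mm / 750 = 0.032.

```bash
echo '[{"d": [0,0,0.016],"jaw": 0.6},{"d": [0,0,0.032],"jaw": 0.6},{"d": [0,0,0.04],"jaw": 0.6},{"d": [0,0,0.04],"jaw": 0.6}]' | python3 nudge.py; echo '[{"jaw": 0},{"jaw": 0},{"jaw": 0},{"jaw": 0},{"jaw": 0}]' | python3 nudge.py
```

```text
time: 7.2
tcp_pos: [628.3, -28.1, 199.0]
tool_rot: [[0.199, 0.98, -0.001], [0.98, -0.199, 0.0], [-0.0, -0.001, -1.0]]
ft_force: [0.9, 0.8, 0.7]
gripper_width: 0.599
finger_force: 0.0
time: 7.82
tcp_pos: [628.9, -28.2, 199.9]
tool_rot: [[0.199, 0.98, 0.001], [0.98, -0.199, -0.0], [0.0, 0.001, -1.0]]
ft_force: [1.8, -0.6, 1.2]
gripper_width: 0.175
finger_force: 29.9
```

The grip is at 16 mm, which is the handle width. Lifting about 100 mm slowly.

To row units: -38 mm / 750 = -0.0507, -28 mm / 750 = -0.0373.

```bash
echo '[{"d": [0,0,-0.0053],"jaw": 0},{"d": [0,0,-0.0133],"jaw": 0},{"d": [0,0,-0.024],"jaw": 0},{"d": [0,0,-0.0373],"jaw": 0},{"d": [0,0,-0.0507],"jaw": 0}]' | python3 nudge.py; echo '[{"d": [0,0,-0.016],"jaw": 0},{"d": [0,0,-0.032],"jaw": 0},{"d": [0,0,-0.048],"jaw": 0},{"d": [0,0,-0.064],"jaw": 0},{"d": [0,0,-0.0747],"jaw": 0}]' | python3 nudge.py; echo '[{"d": [0,0,-0.0053],"jaw": 0},{"d": [0,0,-0.008],"jaw": 0},{"d": [0,0,-0.008],"jaw": 0},{"d": [0,0,-0.008],"jaw": 0},{"d": [0,0,-0.008],"jaw": 0}]' | python3 nudge.py
python3 - <<'E'
from workcell import r, cam, sign_off
import cv2,numpy as np
a=cam.get_image("top")["pixels"][130:230,225:345];b=cam.get_image("side")["pixels"][85:185,195:315]
cv2.imwrite("pics/up.png",cv2.resize(cv2.cvtColor(np.hstack([a,b]),4),None,fx=3.33,fy=3.33,interpolation=cv2.INTER_CUBIC))
E
```

```text
time: 8.45
tcp_pos: [628.7, -28.2, 238.6]
tool_rot: [[0.199, 0.98, 0.0], [0.98, -0.199, -0.0], [0.0, 0.0, -1.0]]
ft_force: [0.0, -0.9, -5.5]
gripper_width: 0.172
finger_force: 29.9
time: 9.07
tcp_pos: [628.7, -28.2, 294.6]
tool_rot: [[0.199, 0.98, 0.001], [0.98, -0.199, -0.0], [0.0, 0.001, -1.0]]
ft_force: [1.5, -0.2, -6.0]
gripper_width: 0.169
finger_force: 29.9
time: 9.7
tcp_pos: [628.5, -28.2, 299.5]
tool_rot: [[0.199, 0.98, -0.0], [0.98, -0.199, 0.0], [-0.0, -0.0, -1.0]]
ft_force: [0.2, 0.5, -5.8]
gripper_width: 0.176
finger_force: 29.9
```

View pics/up.png

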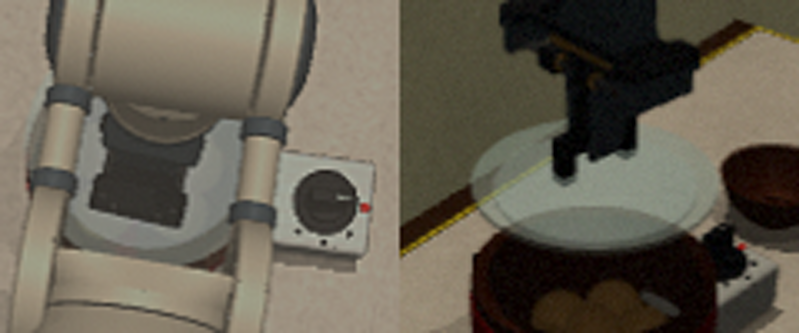

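The side view shows the lid hanging level above the open pot at about (595,185), and the knob mark is still at the dot in the top view. I'll hold for a few seconds, then hand in.

```bash
for i in 1 2 3 4 5; do echo '[{"jaw": 0},{"jaw": 0},{"jaw": 0},{"jaw": 0},{"jaw": 0}]' | python3 nudge.py >o; done; cat o; python3 -c "
from workcell import r, cam, sign_off
print(sign_off())"
```

```text
time: 12.92
tcp_pos: [628.6, -28.2, 299.7]
tool_rot: [[0.199, 0.98, -0.0], [0.98, -0.199, 0.0], [0.0, -0.0, -1.0]]
ft_force: [-0.5, 0.4, -5.4]
gripper_width: 0.174
finger_force: 29.9
the job is handed in; nothing more can be done
None
```

I turned the knob to off and lifted the lid about 100 mm clear of the rim, level and centred; it was held still for 3 s and is still in the gripper, and the job is handed in (no verdict was returned).

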